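# Clamp a swatch block in the nipping press

### The arm

A 6-joint arm with a two-finger parallel gripper is mounted at the origin on the work surface; the furniture and walls round the work are solid. World frame = base frame: x ahead of the robot, y to its left, z up, the work surface at z = 0. Lengths are in m, angles in rad, forces in N, time in s.
With the tool pointing down it reaches from about 0.375 to 0.9 m from the base axis. Payload 3.1 kg.
Tool frame: the origin (TCP) lies at the very end of the fingers, on their centre line; the grasp point (between the pads) lies 19 mm behind it; x points along the fingers, y is the direction in which the jaws open and shut, and the axes are right-handed (so a half turn about x gives the same grasp; the last joint's range is limited). The gripper opens to 87 mm and grips with 3 to 60 N. Pads are 19 mm wide; open, the fingers measure 117 mm over their backs; the gripper's body (75 mm by 190 mm) begins 51 mm behind the grasp point.
Start: joints at [-0.178, 0.527, 1.433, -0, 1.181, -0.178], TCP at [0.625, 0, 0.223] pointing down, gripper open.
Joint ranges: [-3.08, 3.08], [-0.75, 2.2], [0.22, 2.44], [-1.43, 4.57], [0, 2.65], [-2.85, 2.85]. Speed limits (rad/s): [2.79, 2.79, 3.14, 3.14, 3.14, 3.14].

### API

Orientations are given as a unit quaternion [x, y, z, w].
In Python, from rig import robot gives the robot as it stands.
- The arm moves only by the tool carry_out, never from a script. Its argument "commands" is a list that holds one entry, the list of rows, each a list of 5 numbers: the opening, from 0 (shut) to 1 (fully open), then the shift along the tool's x, y, z in mm, then the turn about the tool's x in degrees. In form: [[[hand, x, y, z, twist], ...]]. A call has 1 to 8 rows; each row shifts and turns the pose as measured when the row begins, along the tool's axes as they then stand; what a row does not reach is not made up. A row lasts 1/12 s, in which the tool goes at most 41.7 mm and 7.16 degrees, less where a joint would pass 70% of its speed; a pose out of reach is approached as far as the arm can. A call with a gripper value outside its range is refused whole. The fingers move at their own pace and stop on an object; "force" is the grip in N (left out, the last holds). Time passes only in rows, so rows that do not move let the fingers close. It gives the time, the measured TCP pose, the force and the opening at its end, in the units of the state.
- robot.get_obs(): the state, without advancing time (a new reading comes with each control period).
- robot.camera(name): name is "scene" or "side" or "wrist"; returns the picture (420x560x3 uint8, red, green, blue); there is no depth.
- robot.camera_model(name): a dict with "fx", "fy", "cx", "cy" (pixels), "R" (3x3) and "t" (3): a world point X has camera coordinates R X + t. Camera axes: x right, y down, z forward; pixel columns grow to the right and rows downward; lengths in m; the calibration is good to about 2 mm. A picture is of the moment at which its call begins: read the wrist's pose just before it. camera_model takes no time and is no camera call; for the wrist camera it gives the pose at the moment of the call.
- robot.hand_in(): hands the job in, once; it reports no verdict.
The state is a dict: "time": time; "q": joint angles; "joint_velocities": joint speeds; "joint_torque": joint torques, N m; "position": TCP position; "tool_rot": TCP orientation; "ft_force": force on the tool from outside, world axes, zero at the start; "moment": the same for the moment, N m; "grip_width": finger opening in m.
Only numpy, scipy, OpenCV 4.12 (cv2) and the standard library are available. Lean on these libraries where they do the work, as an engineer would, in place of code of your own. Each camera call takes 0.05 s, during which the arm holds its last target. There are 200 camera calls.

### The job

Take the orange-brown leather swatch block out of its wooden holder, slide it lengthwise into the small press, between the brass guides and right up to the brass back stop, and then screw the red knob down clockwise until the platen bears firmly on the block. Let go of everything, leaving the block clamped flat; do not disturb the red thread spool, the wax tin or the yellow wax block.

Things in the scene. Friction and masses are not known exactly. Their poses are not given: they have to be found in the camera images.
- swatch: Orange-brown leather swatch block, a flat slab 46 (x) x 90 (y, its long axis) x 13 mm (z), 70 g, rigid. Origin: centre of its underside, z up. It starts lying flat in the holder.
- holder: Wooden holder fixed to the desk, 62 (x) x 106 (y) x 22 mm high, floor 5 mm thick; origin: centre of its underside. The block lies in it with 2 to 5 mm of play on each side, its top 18 mm over the desk. The walls round both ends are closed; the middle 50 mm of both long sides (at x = +-31 mm) are open down to the floor, so that fingers can take the block there across its 46 mm width.
- press: Bench press fixed to the desk. Origin: on the desk under the screw's axis; +x points from its open front to its back stop. Steel bed 112 mm wide (y), x from -142 to +48 mm, top at z = 14 mm, bare (an apron) where x is below -45 mm. Green bridge over it: x from -15 to +15 mm, y from -57 to +57 mm, z from 62 to 84 mm, on columns of radius 7 mm (feet 10 mm) at y = +-44 mm.
- platen: Dark steel platen, 50 x 50 x 8 mm, on the screw's lower end, sprung (6 N per mm); origin: centre of its underside. It does not turn. Fully raised (knob 0) its underside is 33 mm above the bed; it comes down 3.82 mm per rad of the knob. Once it touches the block its spring gives way and the pressure grows by 23 N per rad; about 14 N is firm.
- knob (a joint): Turn of the red knob, rad: 0 fully raised, growing clockwise seen from above, to a stop at 6.2; starts between 1.2 and 2.4. The knob sinks 3.82 mm per rad (24 mm a turn), so a grasp must follow it down. The platen touches the 13 mm block at about 5.1, and 0.4 to 0.9 rad more press it firmly. Needs 0.14 to 0.25 N m and stays where it is left.
- knob_grip (a point): Grip point of the red knob on the screw's axis, 139 mm over the desk when fully raised; turns and sinks with the knob. The grip is an upright bar 52 mm long (x of this frame), 15 mm thick (y), 30 mm high; its top is 13 mm above this point, its lower edge 17 mm below. Under it a black disc, radius 15 mm, 8 mm high.
- red_spool: Spool of red thread standing on the desk, about 52 mm in diameter and height; bystander. Origin: centre of the underside.
- wax_tin: Round tin, 70 mm in diameter, 36 mm high; bystander. Origin: centre of the underside.
- wax_block: Yellow block of beeswax, 35 x 55 x 18 mm; bystander. Origin: centre of the underside.
- stop (a point): Foot of the brass back stop's face, on the bed's centre line, 28 mm behind the screw's axis; axes as the press. The block is home with its end against it: its centre 45 mm in front, long axis along x, 37 mm of it still out in front of the platen. Brass side guides 8 mm high, inner faces at y = +-27 mm, from 54 mm in front of the stop, flaring to 34 mm off the centre line at 72 mm in front.
- eyelet_press: Tall dark-green eyelet press, fixed, not used: keep the hand and arm clear. Origin on the desk near the middle of its 200 (x) x 115 mm wooden base (centre 18 mm in front of it, towards -x of its frame; 22 mm high); its body and ram rise to about 0.3 m over the base, with a lever above. It stands behind and between the holder and the press; pass in front of it.
- timber_box: Low open wooden tool box with a drawer, fixed, not used: about 160 (x) x 255 (y) mm, 115 mm high, a handle on its front (-x side); right of the holder. Origin: centre of its underside.

How it is judged:
On the way, in this order (a step that is already met when the one before it is completed fails the run):
1. the swatch block lies flat on the press bed, right up to the back stop, the platen not yet on it (x of swatch in the frame of press above -0.023 m and z of swatch in the frame of press below 0.017 m and angle between the y axis of swatch and the x axis of press, either way round below 0.12 rad and contact force between platen and swatch below 0.5 N), for 0.2 s.
2. the platen is screwed down firmly on the block (contact force between platen and swatch above 5 N), for 0.2 s.
At the end, for the whole second after the job is handed in: The swatch block lies flat on the press bed, long axis along the press within 0.12 rad, within 6 mm of the back stop, at rest, and the platen presses on it with more than 5 N (x of swatch in the frame of press between -0.023 and -0.01 m and z of swatch in the frame of press between 0.01 and 0.017 m and angle between the y axis of swatch and the x axis of press, either way round below 0.12 rad and contact force between platen and swatch above 5 N and linear speed of swatch below 0.02 m/s); the robot touches nothing.
It fails at once if the red spool, the wax tin or the wax block is moved by more than 25 mm (distance of any of red_spool, wax_tin, wax_block from where it was at the start of the episode above 0.025 m).
It also fails if it takes over 69 s, if anything falls off the work surface, if the arm or the gripper's body presses on something with over 40 N, if the wrist force passes 120 N, or if a joint passes its speed limit or range.

## Working session

There is one attempt and no reset: what is moved stays moved. The work goes in short steps, Python scripts to look and compute and a tool call to move; the robot and the scene stay as the last step left them, time stands still between calls to the robot, and variables do not carry over. Pictures are saved under pics/ and viewed, on a budget of 10 in all, crops included, one or two more only if the job needs it, and the job is handed in when it is done.

Besides the shell and the picture viewer there is one more tool, called after "Emit:" as a command line: name --argument value ..., lists and objects as JSON in quotes. carry_out: Moves the arm, as the interface text tells. Its arguments: {"type":"object","properties":{"commands":{"type":"array"},"force":{"type":"number"}},"required":["commands"]}

```bash
mkdir -p pics; ls; python3 - <<'E'
from rig import robot
import cv2,numpy as np
o=robot.get_obs();print({k:np.round(v,3).tolist() for k,v in o.items()})
for n in("scene","side"):
    cv2.imwrite(f"pics/{n}0.png",robot.camera(n)[:,:,::-1])
    m=robot.camera_model(n);print(n,{k:np.round(v,4).tolist() for k,v in m.items()}, np.round(-np.array(m['R']).T@np.array(m['t']),3))
E
```

```text
pics
{'time': 0.0, 'q': [-0.179, 0.528, 1.434, -0.0, 1.181, -0.179], 'joint_velocities': [-0.0, -0.001, -0.002, 0.0, -0.001, -0.0], 'joint_torque': [-0.001, -44.005, -17.659, 0.063, 0.058, -0.0], 'position': [0.624, 0.0, 0.222], 'tool_rot': [0.5, 0.501, -0.5, 0.499], 'ft_force': [-0.402, -0.253, -1.034], 'moment': [-0.018, -0.025, -0.001], 'grip_width': 0.087}
scene {'fx': 501.4487, 'fy': 501.4487, 'cx': 277.74, 'cy': 212.6918, 'R': [[-0.8712, -0.4909, 0.0057], [-0.3358, 0.5875, -0.7362], [0.3581, -0.6433, -0.6767]], 't': [0.3963, 0.2414, 1.1993]} [-0.003  0.824  0.987]
side {'fx': 442.2854, 'fy': 442.2854, 'cx': 285.3261, 'cy': 209.7956, 'R': [[0.8184, -0.5743, 0.018], [-0.3129, -0.4717, -0.8244], [0.482, 0.6691, -0.5657]], 't': [-0.4075, 0.2191, 0.9681]} [-0.065 -0.778  0.736]
```

View pics/scene0.png

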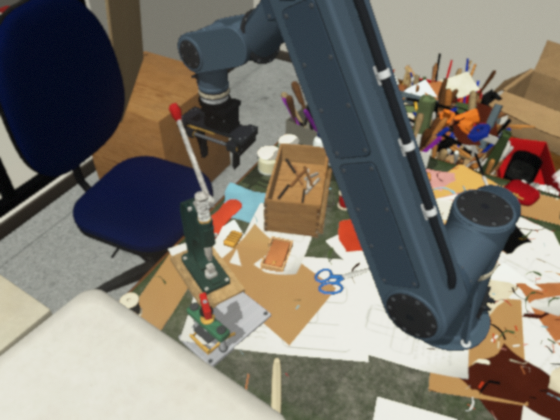

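View pics/side0.png

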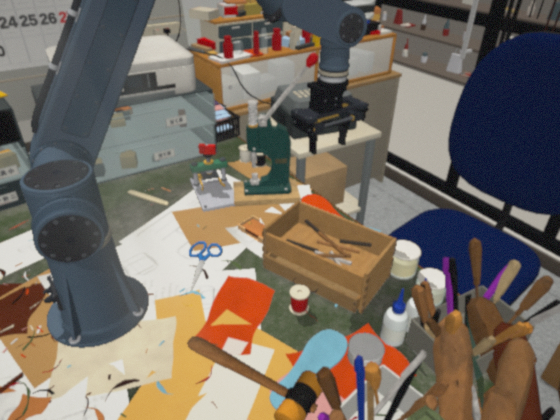

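The scene picture shows the swatch and holder at about (277,254), the press at (215,325) with its red knob at (206,302), and the eyelet press at (205,265). In the side view the press is at (212,185). I'll crop and enlarge the scene view to measure.

```bash
cat > h.py <<'E'
from rig import robot
import cv2,numpy as np
from scipy.spatial.transform import Rotation as Ro
def ray(n,u,v,z,m=None):
    m=m or robot.camera_model(n);R=np.array(m['R']);t=np.array(m['t'])
    d=R.T@np.array([(u-m['cx'])/m['fx'],(v-m['cy'])/m['fy'],1]);c=-R.T@t
    return c+d*(z-c[2])/d[2]
def proj(n,X,m=None):
    m=m or robot.camera_model(n);p=np.array(m['R'])@np.array(X)+np.array(m['t'])
    return p[0]/p[2]*m['fx']+m['cx'],p[1]/p[2]*m['fy']+m['cy']
E
python3 - <<'E'
import cv2
a=cv2.imread('pics/scene0.png')[215:365,155:315]
cv2.imwrite('pics/crop0.png',cv2.resize(a,None,fx=4,fy=4,interpolation=cv2.INTER_CUBIC))
E
```

```text
(no output)
```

View pics/crop0.png

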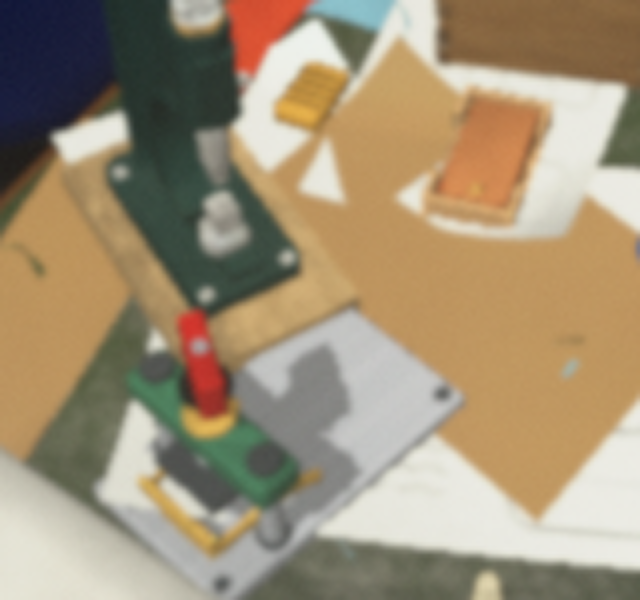

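```bash
python3 - <<'E'
from h import *
m=robot.camera_model('scene')
def P(u,v,z): 
    return ray('scene',155+u/4,215+v/4,z,m)
for n,u,v,z in [('apA',355,310,.014),('apB',465,400,.014),('backB',232,600,.014),('backA',98,490,.014),('scrB',442,393,.014),('scrBback',222,583,.014),
 ('s1',475,92,.018),('s2',540,108,.018),('s3',500,208,.018),('s4',438,190,.018),
 ('h1',468,88,.022),('h2',552,103,.022),('h3',510,218,.022),('h4',427,200,.022),
 ('kA',190,315,.14),('kB',210,395,.14),('brF',300,470,.084),('brK',130,370,.084),('colfront',265,458,.088),('colback',157,362,.088)]:
    print(n,np.round(P(u,v,z),4))
E
```

```text
apA [0.4424 0.1914 0.014 ]
apB [0.3509 0.2158 0.014 ]
backB [0.3949 0.3906 0.014 ]
backA [0.5    0.3712 0.014 ]
scrB [0.3651 0.2182 0.014 ]
scrBback [0.4055 0.3849 0.014 ]
s1 [ 0.4694 -0.0035  0.018 ]
s2 [ 0.424 -0.012  0.018]
s3 [0.404  0.0787 0.018 ]
s4 [0.4462 0.0851 0.018 ]
h1 [ 0.4734 -0.001   0.022 ]
h2 [ 0.4175 -0.0167  0.022 ]
h3 [0.3927 0.086  0.022 ]
h4 [0.4461 0.099  0.022 ]
kA [0.4589 0.3194 0.14  ]
kB [0.4199 0.3564 0.14  ]
brF [0.3788 0.3413 0.084 ]
brK [0.4958 0.3335 0.084 ]
colfront [0.3972 0.3464 0.088 ]
colback [0.484 0.324 0.088]
```

```bash
cat >> h.py <<'E'
PO=np.array([.4403,.338]);PX=np.array([.25,.968]);PX=PX/np.linalg.norm(PX);PY=np.array([-PX[1],PX[0]])
def press(x,y): return PO+PX*x+PY*y
def go(X,Y,Z,jaw=None):
    """shift in mm, in tool frame after twist (deg) to jaw direction angle (deg in world, mod 180)"""
    o=robot.get_obs();R=Ro.from_quat(o['tool_rot']).as_matrix();p=np.array(o['position'])
    a=np.degrees(np.arctan2(R[1,1],R[0,1]));tw=0
    if jaw is not None: tw=-((jaw-a+90)%180-90)
    R2=R@Ro.from_euler('x',tw,degrees=True).as_matrix()
    print('at',p.round(4),'jaw',round(a,1),'twist',round(tw,1),'shift mm now-frame',(R.T@(np.array([X,Y,Z])-p)*1e3).round(1),'after-twist',(R2.T@(np.array([X,Y,Z])-p)*1e3).round(1),'t',o['time'],'q6',round(o['q'][5],2),'f',np.round(o['ft_force'],1),'w',round(o['grip_width'],4),'tilt',R[:,0].round(3))
E
python3 - <<'E'
from h import *
m=robot.camera_model('scene')
for n,u,v,z in [('baseR',355,300,.022),('baseL',55,165,.022),('baseF',225,372,.022),('ram',222,245,.05),('ramhi',212,150,.1),('plateR',300,258,.025),('plateF',205,305,.025),('plateL',112,165,.025)]:
    w=ray('scene',155+u/4,215+v/4,z,m);print(n,w.round(3),'press',(w[:2]-PO)@PX,(w[:2]-PO)@PY)
for u,v,z in [(265,230,0),(325,236,0),(266,205,.115),(322,208,.115),(232,240,.018)]: print(ray('scene',u,v,z,m).round(3))
go(.437,.026,.13,13.6)
m=robot.camera_model('wrist');print({k:np.round(v,3).tolist() for k,v in m.items()}, np.round(-np.array(m['R']).T@np.array(m['t']),3))
E
```

```text
baseR [0.443 0.19  0.022] press -0.14253976705463886 -0.03946560779757881
baseL [0.671 0.193 0.022] press -0.0831115443935812 -0.2597817779813672
baseF [0.481 0.273 0.022] press -0.052480535963722486 -0.05525589632567383
ram [0.522 0.213 0.05 ] press -0.10078769222983967 -0.110908406205522
ramhi [0.542 0.187 0.1  ] press -0.1203662969633482 -0.1365364034071934
plateR [0.489 0.181 0.025] press -0.13984918191361742 -0.08600326172234214
plateF [0.518 0.24  0.025] press -0.0751849020888387 -0.09992725530075511
plateL [0.637 0.176 0.025] press -0.10737963588316664 -0.2308712350491515
[ 0.515 -0.034  0.   ]
[ 0.359 -0.096  0.   ]
[ 0.5   -0.015  0.115]
[ 0.367 -0.078  0.115]
[0.563 0.059 0.018]
at [6.243e-01 1.000e-04 2.216e-01] jaw -0.0 twist -13.6 shift mm now-frame [  92.  -187.2  -25.8] after-twist [  92.  -175.8  -69.1] t 0.1 q6 -0.18 f [ 0.6 -0.3  0.6] w 0.0872 tilt [-0.002  0.    -1.   ]
{'fx': 360.751, 'fy': 360.751, 'cx': 282.404, 'cy': 211.353, 'R': [[1.0, -0.0, -0.002], [0.0, -0.953, 0.304], [-0.002, -0.304, -0.953]], 't': [-0.624, -0.037, 0.393]} [0.624 0.084 0.384]
```

Emit:
carry_out --commands '[[[1, 0, 0, 0, -6.8], [1, 0, 0, 0, -6.8], [1, 12, -35, -14, 0], [1, 12, -35, -14, 0], [1, 12, -35, -14, 0], [1, 12, -35, -14, 0], [1, 12, -35, -14, 0], [1, 0, 0, 0, 0]]]'

```text
time: 0.77
position: [0.4262, 0.0267, 0.1549]
tool_rot: [0.432, 0.562, -0.435, 0.555]
ft_force: [-1.7, 1.0, -0.8]
grip_width: 0.0869
```

```bash
python3 - <<'E'
from h import *
go(.437,.026,.014,13.6)
m=robot.camera_model('wrist');import json;json.dump({k:np.array(v).tolist() for k,v in m.items()},open('w1.json','w'))
cv2.imwrite('pics/w1.png',robot.camera('wrist')[:,:,::-1])
E
```

```text
at [0.4262 0.0267 0.1549] jaw 14.3 twist 0.7 shift mm now-frame [140.8  11.5   4. ] after-twist [140.8  11.6   3.8] t 0.7667 q6 -0.45 f [-1.7  1.  -0.8] w 0.0869 tilt [-0.01   0.002 -1.   ]
```

View pics/w1.png

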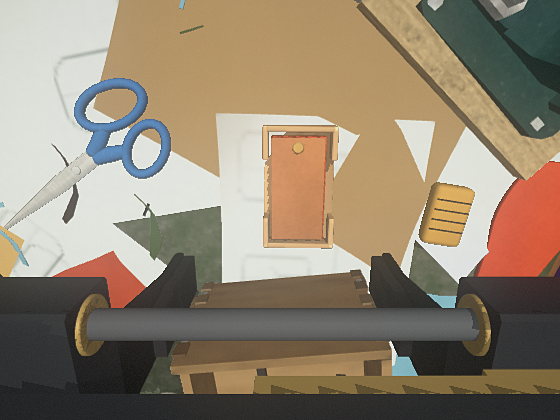

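The swatch's top corners are at about (273,136), (326,136), (323,241) and (271,241), sitting in the holder, which spans (263–338, 125–248). The eyelet base edge runs from (365,5) to (525,178).

```bash
python3 - <<'E'
from h import *
import json
m=json.load(open('w1.json'))
P=[ray('wrist',u,v,.018,m) for u,v in [(273,136),(326,136),(323,241),(271,241)]]
print(np.round(P,4))
P=np.array(P)[:,:2];c=P.mean(0);d=(P[0]+P[1]-P[2]-P[3])/2;print(c,d,np.linalg.norm(d),np.linalg.norm(P[0]-P[1]),np.linalg.norm(P[2]-P[3]))
Hc=np.array([ray('wrist',u,v,.022,m) for u,v in [(263,126),(339,126),(333,248),(263,248)]])[:,:2];print('holder',Hc.mean(0),(Hc[0]+Hc[1]-Hc[2]-Hc[3])/2)
for u,v in[(365,5),(525,178)]:print(ray('wrist',u,v,.022,m))
ja=np.degrees(np.arctan2(-d[0],d[1]));g=c-d/np.linalg.norm(d)*.012;print(ja,g)
go(g[0],g[1],.008,ja)
E
```

```text
[[ 0.404   0.0764  0.018 ]
 [ 0.4459  0.0871  0.018 ]
 [ 0.4694 -0.0022  0.018 ]
 [ 0.4244 -0.0138  0.018 ]]
[0.43591543 0.0368606 ] [-0.02190507  0.08977489] 0.09240867880779412 0.04331922950675008 0.046503225627733416
holder [0.43636381 0.03863186] [-0.0250915   0.10271706]
[0.44646056 0.18442085 0.022     ]
[0.61505526 0.09532984 0.022     ]
13.712236568474307 [0.43875998 0.02520262]
at [0.4329 0.0253 0.1565] jaw 14.3 twist 0.6 shift mm now-frame [148.5   5.5   1.5] after-twist [148.5   5.5   1.5] t 0.8167 q6 -0.45 f [-0.6 -1.  -0.3] w 0.0875 tilt [ 0.001  0.    -1.   ]
```

Emit:
carry_out --commands '[[[1, 20, 5, 1, 0.6], [1, 36, 0, 0, 0], [1, 36, 0, 0, 0], [1, 30, 0, 0, 0], [1, 12, 0, 0, 0], [1, 0, 0, 0, 0], [1, 0, 0, 0, 0]]]'

```text
time: 1.4
position: [0.4531, 0.0228, 0.0192]
tool_rot: [0.441, 0.549, -0.434, 0.562]
ft_force: [-2.2, -0.9, 2.7]
grip_width: 0.087
```

```bash
python3 - <<'E'
from h import *
go(.4388,.0252,.009,13.7)
E
```

```text
at [0.4531 0.0228 0.0192] jaw 13.6 twist -0.1 shift mm now-frame [  9.9 -13.5  -5.8] after-twist [  9.9 -13.5  -5.8] t 1.4 q6 -0.44 f [-2.2 -0.9  2.7] w 0.087 tilt [ 0.021 -0.004 -1.   ]
```

Emit:
carry_out --commands '[[[1, 0, 0, 0, 0], [1, 0, -7, -3, 0], [1, 0, -5, -2, 0], [1, 4, 0, 0, 0], [1, 4, 0, 0, 0], [1, 0, 0, 0, 0], [1, 0, 0, 0, 0]]]'

```text
time: 1.98
position: [0.4449, 0.024, 0.0149]
tool_rot: [0.443, 0.545, -0.431, 0.567]
ft_force: [-0.4, 0.0, -0.5]
grip_width: 0.0871
```

```bash
python3 - <<'E'
from h import *
go(.4388,.0252,.009,13.7)
E
```

```text
at [0.4449 0.024  0.0149] jaw 13.6 twist -0.1 shift mm now-frame [ 5.7 -5.8 -2.7] after-twist [ 5.7 -5.8 -2.7] t 1.9833 q6 -0.44 f [-0.4  0.  -0.5] w 0.0871 tilt [ 0.035 -0.007 -0.999]
```

Emit:
carry_out --commands '[[[1, 4, -5, -2, 0], [1, 4, -2, 0, 0], [1, 0, 0, 0, 0], [0.2, 0, 0, 0, 0], [0.2, 0, 0, 0, 0], [0.2, 0, 0, 0, 0], [0.2, 0, 0, 0, 0], [0.2, 0, 0, 0, 0]]]' --force 20

```text
time: 2.65
position: [0.4381, 0.0241, 0.0058]
tool_rot: [0.443, 0.544, -0.431, 0.567]
ft_force: [0.0, -0.3, 0.4]
grip_width: 0.0615
```

```bash
python3 - <<'E'
from h import *
go(.4388,.0252,.009,13.7)
E
```

```text
at [0.4381 0.0241 0.0058] jaw 13.6 twist -0.1 shift mm now-frame [-3.2  1.  -0.9] after-twist [-3.2  1.  -0.9] t 2.65 q6 -0.44 f [ 0.  -0.3  0.4] w 0.0615 tilt [ 0.036 -0.007 -0.999]
```

Emit:
carry_out --commands '[[[0.2, -3, 0, 0, 0], [0.2, 0, 0, 0, 0], [0.2, 0, 0, 0, 0], [0.2, 0, 0, 0, 0], [0.2, 0, 0, 0, 0], [0.2, 0, 0, 0, 0], [0.2, 0, 0, 0, 0], [0.2, 0, 0, 0, 0]]]'

```text
time: 3.32
position: [0.4372, 0.0251, 0.0093]
tool_rot: [0.443, 0.545, -0.431, 0.567]
ft_force: [-0.4, -0.0, -0.5]
grip_width: 0.046
```

```bash
python3 - <<'E'
from h import *
go(.4388,.0252,.12,13.7)
p=press(-.066,0);jd=np.degrees(np.arctan2(PY[1],PY[0]));print(p,jd)
go(p[0],p[1],.12,jd)
E
```

```text
at [0.4372 0.0251 0.0093] jaw 13.7 twist -0.0 shift mm now-frame [-110.6    5.1    1.8] after-twist [-110.6    5.1    1.8] t 3.3167 q6 -0.44 f [-0.4 -0.  -0.5] w 0.046 tilt [ 0.035 -0.006 -0.999]
[0.42379607 0.27409679] 165.51896562646962
at [0.4372 0.0251 0.0093] jaw 13.7 twist 28.2 shift mm now-frame [-112.6   49.4 -243.5] after-twist [-112.6  -71.4 -238. ] t 3.3167 q6 -0.44 f [-0.4 -0.  -0.5] w 0.046 tilt [ 0.035 -0.006 -0.999]
```

Emit:
carry_out --commands '[[[0.2, -12, 0, 0, 0], [0.2, -20, 0, 0, 0], [0.2, -25, 0, 0, 0], [0.2, -25, 0, 0, 0], [0.2, -20, 0, 0, 0], [0.2, -8, 0, 0, 0], [0.2, 0, 0, 0, 0]]]'

```text
time: 3.9
position: [0.4339, 0.0243, 0.1229]
tool_rot: [0.443, 0.544, -0.432, 0.566]
ft_force: [0.8, -0.3, -1.1]
grip_width: 0.046
```

```bash
python3 - <<'E'
from h import *
go(.375,.15,.12,-14.5)
E
```

```text
at [0.4339 0.0243 0.1229] jaw 13.5 twist 28.0 shift mm now-frame [   0.  -28. -136.] after-twist [   0.   -88.5 -106.9] t 3.9 q6 -0.44 f [ 0.8 -0.3 -1.1] w 0.046 tilt [ 0.034 -0.007 -0.999]
```

Emit:
carry_out --commands '[[[0.2, 0, -5, -20, 0], [0.2, 0, -8, -36, 0], [0.2, 0, -8, -36, 0], [0.2, 0, -6, -30, 7], [0.2, 0, -2, -12, 7], [0.2, 0, 0, 0, 7], [0.2, 0, 0, 0, 7], [0.2, 0, 0, 0, 0]]]'

```text
time: 4.57
position: [0.3749, 0.1478, 0.1167]
tool_rot: [0.569, 0.42, -0.554, 0.44]
ft_force: [0.4, 1.3, -1.0]
grip_width: 0.0462
```

```bash
python3 - <<'E'
from h import *
go(.365,.255,.12,-14.5)
E
```

```text
at [0.3749 0.1478 0.1167] jaw -15.1 twist -0.6 shift mm now-frame [  -4.7  -37.5 -100.9] after-twist [  -4.7  -36.3 -101.3] t 4.5667 q6 0.39 f [ 0.4  1.3 -1. ] w 0.0462 tilt [ 0.034 -0.01  -0.999]
```

Take the wrist picture from here, looking toward the press.

```bash
python3 - <<'E'
from h import *
m=robot.camera_model('wrist');import json;json.dump({k:np.array(v).tolist() for k,v in m.items()},open('w2.json','w'))
cv2.imwrite('pics/w2.png',robot.camera('wrist')[:,:,::-1])
E
```

```text
(no output)
```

View pics/w2.png

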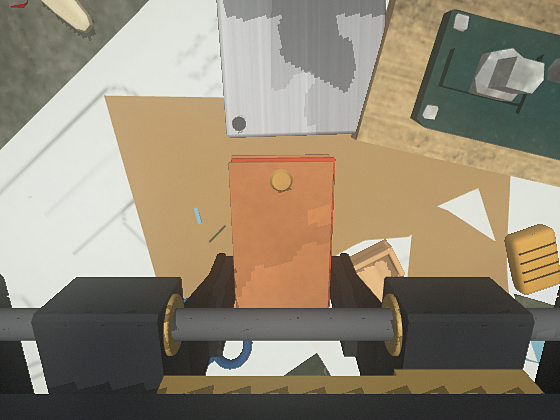

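The block is held straight, spanning columns 230–335, with its front end at row 157. The bed's front-left corner is at (230,137), its left edge runs up to (217,0), its front edge runs to (357,134), and the eyelet anvil is at (510,75).

```bash
python3 - <<'E'
from h import *
import json
m=json.load(open('w2.json'))
A=ray('wrist',230,137,.014,m);B=ray('wrist',217,0,.014,m);C=ray('wrist',357,134,.014,m);D=ray('wrist',510,75,.05,m)
d=(B-A)[:2];d/=np.linalg.norm(d);e=(A-C)[:2];e/=np.linalg.norm(e);print(A,B,C,'x dir by edge',d,'by front',[e[1],-e[0]],'len',np.linalg.norm(A-C))
for x in(d,np.array([e[1],-e[0]])):
    y=np.array([-x[1],x[0]]);print('origin',A[:2]+.142*x-.056*y)
print('anvil',D,(D[:2]-PO)@PX,(D[:2]-PO)@PY)
# bed z=.0 check
g=cv2.cvtColor(cv2.imread('pics/w2.png'),cv2.COLOR_BGR2GRAY)
E
```

```text
[0.35629508 0.21060242 0.014     ] [0.37474101 0.2960418  0.014     ] [0.44572662 0.1882568  0.014     ] x dir by edge [0.21103278 0.97747899] by front [np.float64(0.24241032196685722), np.float64(0.9701738173151885)] len 0.0921809469580776
origin [0.44100055 0.3375866 ]
origin [0.44504708 0.33479212]
anvil [0.53584684 0.20380056 0.05      ] -0.10604358611568618 -0.12606920939627947
```

```bash
cat >> h.py <<'E'
PO=np.array([.441,.337]);PX=np.array([.235,.972]);PX/=np.linalg.norm(PX);PY=np.array([-PX[1],PX[0]]);JD=np.degrees(np.arctan2(PY[1],PY[0]))
def gp(x,y,z,jaw=0):
    p=press(x,y);q=robot.get_obs()['position'][:2]-PO;print('press-frame now',(q@PX).round(4),(q@PY).round(4));go(p[0],p[1],z,JD+jaw)
E
python3 -c "
from h import *
gp(-.112,.022,.12)"
```

```text
press-frame now -0.1997 0.0198
at [0.3748 0.1475 0.1166] jaw -14.9 twist -1.3 shift mm now-frame [ -3.6  -4.1 -87.6] after-twist [ -3.6  -2.1 -87.7] t 4.6167 q6 0.39 f [-1.3  0.3 -1.3] w 0.0458 tilt [ 0.034 -0.01  -0.999]
```

Emit:
carry_out --commands '[[[0.2, 0, -1, -15, -1.3], [0.2, 0, -1, -25, 0], [0.2, 0, 0, -25, 0], [0.2, 0, 0, -15, 0], [0.2, 0, 0, -5, 0], [0.2, 0, 0, 0, 0]]]'

```text
time: 5.12
position: [0.3932, 0.2312, 0.1135]
tool_rot: [0.558, 0.432, -0.547, 0.451]
ft_force: [-1.0, -0.0, -1.2]
grip_width: 0.0457
```

```bash
python3 - <<'E'
from h import *
gp(-.112,.018,.024)
cv2.imwrite('pics/s2.png',cv2.resize(np.vstack([robot.camera('scene')[170:370,130:330],robot.camera('side')[60:260,130:330]])[:,:,::-1],None,fx=1.5,fy=1.5) if 0 else cv2.resize(np.hstack([robot.camera('scene')[170:370,130:330],robot.camera('side')[60:260,130:330]])[:,:,::-1],None,fx=2,fy=2,interpolation=cv2.INTER_CUBIC))
E
```

```text
press-frame now -0.1141 0.0216
at [0.3932 0.2312 0.1135] jaw -12.8 twist 0.8 shift mm now-frame [89.5  0.9 -2.5] after-twist [89.5  0.8 -2.5] t 5.1167 q6 0.55 f [-1.  -0.  -1.2] w 0.0457 tilt [ 0.029 -0.012 -1.   ]
```

View pics/s2.png

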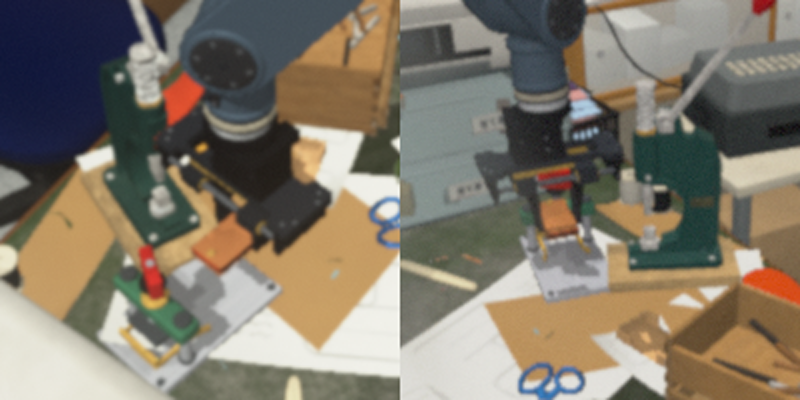

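The held block is level above the apron. In the side view the hand's right edge (620) clears the eyelet ram (645) by about 35 mm, so I can descend here.

Emit:
carry_out --commands '[[[0.2, 10, 0, 0, 0], [0.2, 18, 0, 0, 0.8], [0.2, 20, 0, 0, 0], [0.2, 18, 0, 0, 0], [0.2, 10, 0, 0, 0], [0.2, 5, 0, 0, 0], [0.2, 0, 0, 0, 0]]]'

```text
time: 5.8
position: [0.3934, 0.2215, 0.0303]
tool_rot: [0.56, 0.426, -0.553, 0.445]
ft_force: [-0.0, -1.2, -0.8]
grip_width: 0.0459
```

```bash
python3 -c "
from h import *
gp(-.095,.001,.022)"
```

```text
press-frame now -0.1234 0.0191
at [0.3934 0.2215 0.0303] jaw -13.9 twist -0.3 shift mm now-frame [  8.6  17.8 -28.6] after-twist [  8.6  17.9 -28.5] t 5.8 q6 0.57 f [-0.  -1.2 -0.8] w 0.0459 tilt [ 0.025 -0.015 -1.   ]
```

Emit:
carry_out --commands '[[[0.2, 3, 6, -2, 0], [0.2, 4, 7, -4, 0], [0.2, 2, 5, -8, 0], [0.2, 0, 1, -8, 0], [0.2, 0, 0, -6, 0], [0.2, 0, 0, 0, 0]]]'

```text
time: 6.3
position: [0.4242, 0.2454, 0.0231]
tool_rot: [0.563, 0.425, -0.552, 0.445]
ft_force: [-0.7, 0.8, -0.8]
grip_width: 0.0461
```

```bash
python3 - <<'E'
from h import *
gp(-.064,.001,.021)
m=robot.camera_model('wrist');import json;json.dump({k:np.array(v).tolist() for k,v in m.items()},open('w3.json','w'))
cv2.imwrite('pics/w3.png',robot.camera('wrist')[:,:,::-1])
E
```

```text
press-frame now -0.0929 -0.0052
at [0.4242 0.2454 0.0231] jaw -14.0 twist -0.4 shift mm now-frame [  1.7  -6.4 -28.9] after-twist [  1.7  -6.2 -29. ] t 6.3 q6 0.59 f [-0.7  0.8 -0.8] w 0.0461 tilt [ 0.03  -0.013 -0.999]
```

View pics/w3.png

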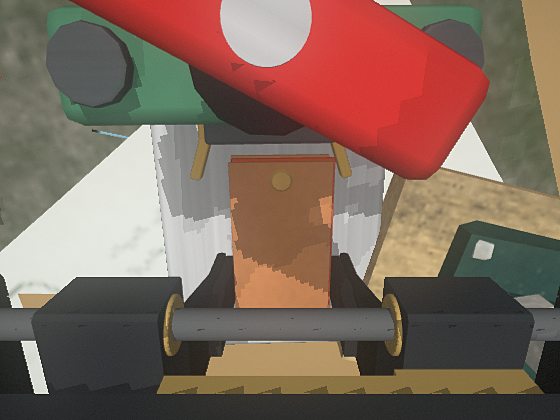

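The guide flare tips are at (196,178) and (350,175), so their centre is about column 273 against 282 for the block. That means I need a shift of about 5 mm to +y. The knob bar's front corner is at (430,180).

```bash
python3 - <<'E'
from h import *
import json
m=json.load(open('w3.json'))
def f(u,v,z):
    w=ray('wrist',u,v,z,m)[:2]-PO;return np.round([w@PX,w@PY],4)
for z in(.140,.147): print(f(430,180,z),f(487,85,z),f(266,15,z))
print('guides',f(196,178,.022),f(350,175,.022),f(205,143,.022),f(335,140,.022),'block end',f(231,157,.031),f(334,157,.031))
E
```

```text
[-0.0188 -0.0208] [-0.0072 -0.0264] [0.0004 0.0001]
[-0.0172 -0.0177] [-0.0073 -0.0223] [-0.0009  0.    ]
guides [-0.0445  0.0344] [-0.0441 -0.0366] [-0.0286  0.0291] [-0.0279 -0.029 ] block end [-0.0335  0.0169] [-0.0341 -0.0273]
```

Emit:
carry_out --commands '[[[0.2, 0, -4, 0, 0], [0.2, 0, -3, 0, 0], [0.2, 0, 0, -5, 0], [0.2, 0, 0, -7, 0], [0.2, 0, 0, -7, 0], [0.2, 0, 0, -6, 0], [0.2, 0, 0, 0, 0]]]'

```text
time: 6.93
position: [0.4225, 0.2733, 0.0236]
tool_rot: [0.563, 0.425, -0.551, 0.446]
ft_force: [1.1, 0.9, -1.1]
grip_width: 0.0459
```

```bash
python3 - <<'E'
from h import *
gp(-.062,.0005,.018)
E
```

```text
press-frame now -0.0663 0.0031
at [0.4225 0.2733 0.0236] jaw -13.9 twist -0.3 shift mm now-frame [ 5.7  2.3 -4.3] after-twist [ 5.7  2.4 -4.3] t 6.9333 q6 0.65 f [ 1.1  0.9 -1.1] w 0.0459 tilt [ 0.031 -0.014 -0.999]
```

Emit:
carry_out --commands '[[[0.2, 2, 2, -3, 0], [0.2, 3, 0, 0, 0], [0.2, 2, 0, 0, 0], [0.2, 0, 0, 0, 0], [0.75, 0, 0, 0, 0], [0.75, 0, 0, 0, 0], [0.75, 0, 0, 0, 0], [0.75, 0, 0, 0, 0]]]'

```text
time: 7.6
position: [0.4239, 0.2761, 0.0173]
tool_rot: [0.561, 0.426, -0.552, 0.446]
ft_force: [0.3, -0.1, -1.0]
grip_width: 0.0624
```

```bash
python3 - <<'E'
from h import *
gp(-.115,.0,.05)
E
```

```text
press-frame now -0.0632 0.0023
at [0.4239 0.2761 0.0173] jaw -13.8 twist -0.2 shift mm now-frame [-32.2   3.5  52. ] after-twist [-32.2   3.3  52. ] t 7.6 q6 0.65 f [ 0.3 -0.1 -1. ] w 0.0624 tilt [ 0.029 -0.014 -0.999]
```

Emit:
carry_out --commands '[[[0.75, -3, 0, 0, 0], [0.75, 0, 0, 12, 0], [0.75, 0, 0, 15, 0], [0.75, 0, 0, 15, 0], [0.75, 0, 0, 10, 0], [0.75, 0, 0, 0, 0], [0.0, 0, 0, 0, 0], [0.0, 0, 0, 0, 0]]]'

```text
time: 8.27
position: [0.4097, 0.2211, 0.0207]
tool_rot: [0.561, 0.426, -0.552, 0.446]
ft_force: [-0.0, 0.6, -0.1]
grip_width: 0.0586
```

```bash
python3 - <<'E'
from h import *
gp(-.075,.0,.019)
E
```

```text
press-frame now -0.12 0.0032
at [0.4097 0.2211 0.0207] jaw -13.8 twist -0.2 shift mm now-frame [  1.4   2.9 -45.1] after-twist [  1.4   3.1 -45. ] t 8.2667 q6 0.56 f [-0.   0.6 -0.1] w 0.0586 tilt [ 0.027 -0.015 -1.   ]
```

Emit:
carry_out --commands '[[[0.25, 0, 2, 0, 0], [0.25, 0, 0, 0, 0], [0.25, 0, 0, 0, 0], [0.25, 0, 0, 0, 0], [0.25, 0, 0, 0, 0], [0.25, 0, 0, 0, 0], [0.25, 0, 0, -5, 0], [0.25, 0, 0, -5, 0]]]'

```text
time: 8.93
position: [0.4156, 0.2324, 0.0207]
tool_rot: [0.561, 0.426, -0.551, 0.447]
ft_force: [0.1, 0.1, 0.5]
grip_width: 0.0224
```

Emit:
carry_out --commands '[[[0.25, 0, 0, -6, 0], [0.25, 0, 0, -6, 0], [0.25, 0, 0, -6, 0], [0.25, 0, 0, -4, 0], [0.25, 0, 0, 0, 0]]]'

```text
time: 9.35
position: [0.4218, 0.2576, 0.0206]
tool_rot: [0.561, 0.427, -0.55, 0.447]
ft_force: [-0.7, -0.4, 0.9]
grip_width: 0.0216
```

```bash
python3 - <<'E'
from h import *
gp(-.072,.0,.019)
m=robot.camera_model('wrist');import json;json.dump({k:np.array(v).tolist() for k,v in m.items()},open('w4.json','w'))
cv2.imwrite('pics/w4.png',robot.camera('wrist')[:,:,::-1])
E
```

```text
press-frame now -0.0817 0.0
at [0.4218 0.2576 0.0206] jaw -13.6 twist -0.0 shift mm now-frame [ 1.6 -0.  -9.7] after-twist [ 1.6 -0.  -9.7] t 9.35 q6 0.62 f [-0.7 -0.4  0.9] w 0.0216 tilt [ 0.03  -0.014 -0.999]
```

View pics/w4.png

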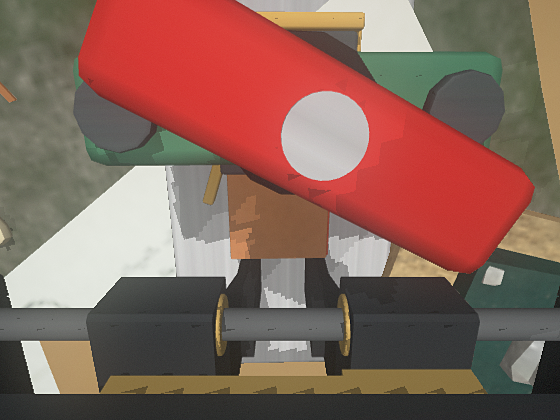

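The fingers are against the block's rear edge at row 258, columns 231–328. I'll compute how far is left.

```bash
python3 - <<'E'
from h import *
import json
m=json.load(open('w4.json'))
for u in(231,328):
    w=ray('wrist',u,258,.027,m)[:2]-PO;print(np.round([w@PX,w@PY],4))
E
```

```text
[-0.0704  0.0248]
[-0.0712 -0.0212]
```

Emit:
carry_out --commands '[[[0.25, 0, 0, -4, 0], [0.25, 0, 0, -4, 0], [0.25, 0, 0, 0, 0], [0.25, 0, 0, 0, 0]]]'

```text
time: 9.73
position: [0.4228, 0.2649, 0.0204]
tool_rot: [0.56, 0.427, -0.551, 0.447]
ft_force: [-0.4, -1.0, -0.3]
grip_width: 0.0217
```

```bash
python3 -c "
from h import *
gp(-.072,.0,.019)"
```

```text
press-frame now -0.0743 0.0008
at [0.4228 0.2649 0.0204] jaw -13.6 twist -0.0 shift mm now-frame [ 1.4  0.7 -2.4] after-twist [ 1.4  0.7 -2.4] t 9.7333 q6 0.63 f [-0.4 -1.  -0.3] w 0.0217 tilt [ 0.028 -0.015 -0.999]
```

Emit:
carry_out --commands '[[[0.25, 0, 0, -2, 0], [0.25, 0, 0, -2, 0], [0.25, 0, 0, 0, 0]]]'

```text
time: 9.98
position: [0.4226, 0.2645, 0.0206]
tool_rot: [0.557, 0.426, -0.553, 0.449]
ft_force: [0.5, 1.1, 0.1]
grip_width: 0.0218
```

Emit:
carry_out --commands '[[[0.25, 0, 0, -2, 0], [0.25, 0, 0, -2, 0], [0.25, 0, 0, -2, 0]]]'

```text
time: 10.23
position: [0.4225, 0.2652, 0.0205]
tool_rot: [-0.553, -0.426, 0.556, -0.451]
ft_force: [1.4, -11.1, 4.6]
grip_width: 0.0219
```

```bash
python3 -c "
from h import *
gp(-.072,.0,.019)"
```

```text
press-frame now -0.0741 0.0011
at [0.4225 0.2652 0.0205] jaw -13.3 twist 0.3 shift mm now-frame [ 1.5  1.  -2.2] after-twist [ 1.5  1.  -2.2] t 10.2333 q6 0.65 f [  1.4 -11.1   4.6] w 0.0219 tilt [ 0.018 -0.031 -0.999]
```

Emit:
carry_out --commands '[[[0.25, 0, 0, 4, 0], [0.25, 0, 0, 6, 0], [0.25, 0, 0, 2, 0], [0.25, -6, -3, 0, 0], [0.25, -20, -3, 0, 0], [0.25, -30, -3, 0, 0], [0.25, -35, 0, 0, 0], [0.25, -35, 0, 0, 0]]]'

```text
time: 10.9
position: [0.403, 0.2581, 0.1448]
tool_rot: [-0.549, -0.428, 0.562, -0.447]
ft_force: [1.2, 1.2, 0.9]
grip_width: 0.0217
```

Emit:
carry_out --commands '[[[0.9, -20, 0, 0, 0], [0.9, -8, 0, 0, 0], [0.9, 0, 0, 0, 0], [0.9, 0, 0, 0, 0]]]'

```text
time: 11.23
position: [0.4051, 0.2627, 0.1833]
tool_rot: [-0.555, -0.427, 0.555, -0.449]
ft_force: [0.4, -0.2, 0.6]
grip_width: 0.0409
```

```bash
python3 - <<'E'
from h import *
gp(-.0,.0,.175)
m=robot.camera_model('wrist');import json;json.dump({k:np.array(v).tolist() for k,v in m.items()},open('w5.json','w'))
cv2.imwrite('pics/w5.png',robot.camera('wrist')[:,:,::-1])
E
```

```text
press-frame now -0.0807 0.0175
at [0.4051 0.2627 0.1833] jaw -13.5 twist 0.1 shift mm now-frame [  7.1  17.4 -80.8] after-twist [  7.1  17.3 -80.8] t 11.2333 q6 0.62 f [ 0.4 -0.2  0.6] w 0.0409 tilt [ 0.018 -0.024 -1.   ]
```

View pics/w5.png

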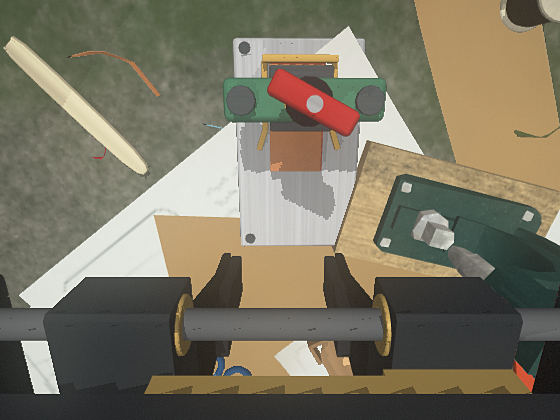

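The block sits straight between the guides with its rear edge at row 171. The knob bar runs from (276,81) to (353,122), centred at (315,103).

```bash
python3 - <<'E'
from h import *
import json
m=json.load(open('w5.json'))
f=lambda u,v,z:((ray('wrist',u,v,z,m)[:2]-PO)@np.c_[PX,PY]).round(4)
print('rear',f(271,171,.027),f(323,171,.027))
for z in(.140,.146):
    a,b=f(276,81,z),f(353,122,z);d=b-a;print(z,a,b,'c',f(315,103,z),'len',np.linalg.norm(d),'ang',np.degrees(np.arctan2(d[1],d[0])))
gp(0,0,.175,76.4+(-13.6)*0-13+0)
E
```

```text
rear [-0.0636  0.0242] [-0.0637 -0.0224]
0.14 [0.0101 0.0203] [-0.0111 -0.0223] c [-0.0011 -0.0009] len 0.04758361062382719 ang -116.4573524702495
0.146 [0.01   0.0203] [-0.0106 -0.021 ] c [-0.0008 -0.0002] len 0.04615246472291594 ang -116.50953202825963
press-frame now -0.0807 0.0175
at [0.405  0.2626 0.1829] jaw -13.5 twist -63.3 shift mm now-frame [  6.7  17.5 -80.8] after-twist [  6.7  80.1 -20.7] t 11.2833 q6 0.62 f [-0.7  0.3  0.3] w 0.0447 tilt [ 0.018 -0.025 -1.   ]
```

Emit:
carry_out --commands '[[[0.9, 0, 4, -15, 0], [0.9, 0, 5, -25, 0], [0.9, 0, 5, -25, 0], [0.9, 0, 3, -12, 0], [0.9, 0, 0, -3, -7], [0.9, 0, 0, 0, -7], [0.9, 0, 0, 0, -7], [0.9, 0, 0, 0, -7]]]'

```text
time: 11.95
position: [0.4343, 0.3376, 0.1691]
tool_rot: [0.419, 0.555, -0.44, 0.568]
ft_force: [-0.1, 0.7, -0.7]
grip_width: 0.0779
```

Emit:
carry_out --commands '[[[0.75, 0, 0, 0, -7], [0.75, 0, 0, 0, -7], [0.75, 0, 0, 0, -7], [0.75, 0, 0, 0, -7], [0.75, 0, 0, 0, -6], [0.75, 0, 0, 0, 0]]]'

```text
time: 12.45
position: [0.4279, 0.3351, 0.1576]
tool_rot: [0.224, 0.668, -0.257, 0.662]
ft_force: [-0.8, 0.4, -0.2]
grip_width: 0.0655
```

```bash
python3 -c "
from h import *
gp(-.0005,.0,.123,63.2)"
```

```text
press-frame now -0.0049 0.0123
at [0.4279 0.3351 0.1576] jaw 50.2 twist 0.6 shift mm now-frame [34.2 11.   8.8] after-twist [34.2 11.1  8.7] t 12.45 q6 -0.38 f [-0.8  0.4 -0.2] w 0.0655 tilt [-0.024 -0.042 -0.999]
```

Emit:
carry_out --commands '[[[0.75, 0, 5, 4, 0], [0.75, 0, 5, 4, 0], [0.75, 0, 2, 2, 0], [0.75, 0, 0, 0, 0], [0.75, 0, 0, 0, 0]]]'

```text
time: 12.87
position: [0.4435, 0.3375, 0.1532]
tool_rot: [0.225, 0.668, -0.262, 0.659]
ft_force: [0.4, -1.0, -0.1]
grip_width: 0.0652
```

```bash
python3 -c "
from h import *
gp(-.0005,.0,.123,63.2)"
```

```text
press-frame now 0.0011 -0.0024
at [0.4435 0.3375 0.1532] jaw 49.7 twist 0.1 shift mm now-frame [30.3 -0.8 -1.6] after-twist [30.3 -0.8 -1.6] t 12.8667 q6 -0.38 f [ 0.4 -1.  -0.1] w 0.0652 tilt [-0.03  -0.045 -0.999]
```

Emit:
carry_out --commands '[[[0.75, 6, 0, -1, 0], [0.75, 8, 0, 0, 0], [0.75, 8, 0, 0, 0], [0.75, 4, 0, 0, 0], [0.75, 0, 0, 0, 0]]]'

```text
time: 13.28
position: [0.4416, 0.3367, 0.1246]
tool_rot: [0.225, 0.668, -0.263, 0.659]
ft_force: [0.6, 0.5, -0.5]
grip_width: 0.0651
```

```bash
python3 -c "
from h import *
gp(-.0005,.0,.123,63.2)"
```

```text
press-frame now -0.0001 -0.0006
at [0.4416 0.3367 0.1246] jaw 49.6 twist -0.0 shift mm now-frame [ 1.7 -0.5 -0.4] after-twist [ 1.7 -0.5 -0.4] t 13.2833 q6 -0.38 f [ 0.6  0.5 -0.5] w 0.0651 tilt [-0.03  -0.045 -0.999]
```

Emit:
carry_out --commands '[[[0, 0, 0, 0, 0], [0, 0, 0, 0, 0], [0, 0, 0, 0, 0], [0, 0, 0, 0, 0], [0, 0, 0, 0, 0], [0, 0, 0, 0, 0], [0, 0, 0, 0, 0], [0, 0, 0, 0, 0]]]' --force 30

```text
time: 13.95
position: [0.4415, 0.3369, 0.1249]
tool_rot: [0.226, 0.668, -0.263, 0.659]
ft_force: [-0.2, 0.7, 0.2]
grip_width: 0.0202
```

Emit:
carry_out --commands '[[[0, 0, 0, 0, 0], [0, 0, 0, 0, 0], [0, 0, 0, 0, 0]]]'

```text
time: 14.2
position: [0.4408, 0.3361, 0.125]
tool_rot: [0.225, 0.668, -0.263, 0.659]
ft_force: [-0.6, -1.8, 0.2]
grip_width: 0.0153
```

```bash
python3 -c "
from h import *
gp(-.0005,.0,.123,63.2)"
```

```text
press-frame now -0.0009 -0.0
at [0.4408 0.3361 0.125 ] jaw 49.5 twist -0.1 shift mm now-frame [ 1.9  0.5 -0.2] after-twist [ 1.9  0.5 -0.2] t 14.2 q6 -0.38 f [-0.6 -1.8  0.2] w 0.0153 tilt [-0.031 -0.046 -0.998]
```

Emit:
carry_out --commands '[[[0, 0.4, 0, 0, 7], [0, 0.4, 0, 0, 7], [0, 0.4, 0, 0, 7], [0, 0.4, 0, 0, 7]]]'

```text
time: 14.53
position: [0.4408, 0.3363, 0.1231]
tool_rot: [0.382, 0.582, -0.42, 0.582]
ft_force: [-0.5, -0.9, 0.7]
grip_width: 0.0148
```

```bash
python3 -c "
from h import *
gp(-.0005,.0,.123);print(robot.get_obs()['moment'])"
```

```text
press-frame now -0.0007 0.0
at [0.4408 0.3363 0.1231] jaw 20.8 twist 34.4 shift mm now-frame [ 0.1  0.1 -0.2] after-twist [ 0.1  0.  -0.2] t 14.5333 q6 0.12 f [-0.5 -0.9  0.7] w 0.0148 tilt [-0.03  -0.045 -0.999]
[ 0.12181429 -0.11796955  0.12247047]
```

Emit:
carry_out --commands '[[[0, 0.4, 0, 0, 7], [0, 0.4, 0, 0, 7], [0, 0.4, 0, 0, 7], [0, 0.4, 0, 0, 7], [0, 0.4, 0, 0, 7], [0, 0.4, 0, 0, 7], [0, 0.4, 0, 0, 7], [0, 0.4, 0, 0, 7]]]'

```text
time: 15.2
position: [0.4409, 0.3362, 0.1194]
tool_rot: [-0.615, -0.309, 0.647, -0.328]
ft_force: [0.6, -1.2, 0.3]
grip_width: 0.0148
```

Emit:
carry_out --commands '[[[0, 0.4, 0, 0, 7], [0, 0.4, 0, 0, 7], [0, 0.4, 0, 0, 7], [0, 0.4, 0, 0, 7], [0, 0.4, 0, 0, 7], [0, 0.4, 0, 0, 7], [0, 0.4, 0, 0, 7], [0, 0.4, 0, 0, 7]]]'

```text
time: 15.87
position: [0.4409, 0.3363, 0.1154]
tool_rot: [-0.696, 0.039, 0.717, 0.008]
ft_force: [-0.7, -2.0, -1.0]
grip_width: 0.0148
```

```bash
python3 -c "
from h import *
gp(-.0005,.0,.123);print(robot.get_obs()['moment'])"
```

```text
press-frame now -0.0007 -0.0
at [0.4409 0.3363 0.1154] jaw -93.8 twist -80.2 shift mm now-frame [-7.6  0.2  0.2] after-twist [-7.6 -0.2  0.2] t 15.8667 q6 2.12 f [-0.7 -2.  -1. ] w 0.0148 tilt [-0.03  -0.043 -0.999]
[0.39173026 0.15770712 0.13345435]
```

Emit:
carry_out --commands '[[[0, 0.4, 0, 0, 7], [0, 0.4, 0, 0, 7], [0, 0.4, 0, 0, 7], [0, 0.4, 0, 0, 7], [0, 0, 0, 0, 0]]]'

```text
time: 16.28
position: [0.4411, 0.3362, 0.1134]
tool_rot: [-0.672, 0.215, 0.685, 0.181]
ft_force: [-0.6, -2.3, -0.2]
grip_width: 0.0149
```

```bash
python3 -c "
from h import *
gp(-.0005,.0,.123);print(robot.get_obs()['moment'])"
```

```text
press-frame now -0.0008 -0.0003
at [0.4411 0.3362 0.1134] jaw -122.6 twist 71.0 shift mm now-frame [-9.6  0.3  0.4] after-twist [-9.6  0.4 -0.2] t 16.2833 q6 2.62 f [-0.6 -2.3 -0.2] w 0.0149 tilt [-0.03  -0.042 -0.999]
[ 0.37951268  0.08214895 -0.07380614]
```

Emit:
carry_out --commands '[[[0.9, 0, 0, 0, 0], [0.9, 0, 0, 0, 0], [0.9, 0, 0, 0, 0], [0.9, 0, 0, 0, 0], [0.9, -8, 0, 0, 0], [0.9, -14, 0, 0, 0], [0.9, -14, 0, 0, 0], [0.9, -8, 0, 0, 0]]]'

```text
time: 16.95
position: [0.4417, 0.3382, 0.1581]
tool_rot: [-0.672, 0.212, 0.687, 0.176]
ft_force: [-0.6, -0.2, -0.1]
grip_width: 0.0602
```

```bash
python3 -c "
from h import *
gp(-.0005,.0,.15);print(robot.get_obs()['moment'])"
```

```text
press-frame now 0.0014 -0.0004
at [0.4417 0.3382 0.1581] jaw -121.9 twist 71.7 shift mm now-frame [ 8.2  1.4 -0.3] after-twist [ 8.2  0.2 -1.5] t 16.95 q6 2.61 f [-0.6 -0.2 -0.1] w 0.0602 tilt [-0.034 -0.043 -0.998]
[ 0.1137448   0.09129361 -0.00667423]
```

Emit:
carry_out --commands '[[[0.9, -0.5, 0, 0, -7], [0.9, -0.5, 0, 0, -7], [0.9, -0.5, 0, 0, -7], [0.9, -0.5, 0, 0, -7], [0.9, -0.5, 0, 0, -7], [0.9, -0.5, 0, 0, -7], [0.9, -0.5, 0, 0, -7], [0.9, -0.5, 0, 0, -7]]]'

```text
time: 17.62
position: [0.4448, 0.341, 0.1699]
tool_rot: [-0.679, -0.146, 0.7, -0.168]
ft_force: [-0.1, -0.1, 1.0]
grip_width: 0.0781
```

```bash
python3 -c "
from h import *
gp(-.0005,.0,.15)"
```

```text
press-frame now 0.0047 -0.0027
at [0.4448 0.341  0.1699] jaw -64.3 twist -50.7 shift mm now-frame [20.1  1.9  4.7] after-twist [20.1 -2.5  4.4] t 17.6167 q6 1.6 f [-0.1 -0.1  1. ] w 0.0781 tilt [-0.023 -0.037 -0.999]
```

Emit:
carry_out --commands '[[[0.8, 0, 0, 0, -7], [0.8, 0, 0, 0, -7], [0.8, 0, 0, 0, -7], [0.8, 0, 0, 0, -7], [0.8, 0, 0, 0, -7], [0.8, 0, 0, 0, -7], [0.8, 0, 0, 0, -7], [0.8, 0, 0, 0, -7]]]'

```text
time: 18.28
position: [0.4458, 0.3424, 0.1742]
tool_rot: [-0.517, -0.463, 0.542, -0.473]
ft_force: [0.5, -0.8, 0.0]
grip_width: 0.0689
```

Emit:
carry_out --commands '[[[0.6, 0, 0, 0, -7], [0.6, 0, 0, 0, -7], [0.6, 0, 0, 0, -7], [0.6, 0, 0, 0, -7], [0.6, 0, 0, 0, -7], [0.6, 0, 0, 0, -7], [0.6, 0, 0, 0, -7], [0.6, 0, 0, 0, 0]]]'

```text
time: 18.95
position: [0.4465, 0.3436, 0.1783]
tool_rot: [0.269, 0.649, -0.293, 0.649]
ft_force: [-0.3, 0.3, -0.2]
grip_width: 0.0522
```

```bash
python3 -c "
from h import *
gp(-.0005,.0,.113,71.0)"
```

```text
press-frame now 0.0077 -0.0038
at [0.4465 0.3436 0.1783] jaw 43.2 twist -14.2 shift mm now-frame [65.6 -6.9  0.5] after-twist [65.6 -6.8 -1.2] t 18.95 q6 -0.27 f [-0.3  0.3 -0.2] w 0.0522 tilt [-0.014 -0.031 -0.999]
```

Emit:
carry_out --commands '[[[0.7, 0, 0, 0, -7], [0.7, 0, 0, 0, -7], [0.7, 6, -3, -1, 0], [0.7, 10, -3, 0, 0], [0.7, 10, 0, 0, 0], [0.7, 5, 0, 0, 0], [0.7, 0, 0, 0, 0], [0.7, 0, 0, 0, 0]]]'

```text
time: 19.62
position: [0.4418, 0.3385, 0.1469]
tool_rot: [0.194, 0.678, -0.216, 0.676]
ft_force: [0.1, -0.3, 0.0]
grip_width: 0.0606
```

```bash
python3 -c "
from h import *
gp(-.0005,.0,.114,71.0)"
```

```text
press-frame now 0.0017 -0.0005
at [0.4418 0.3385 0.1469] jaw 56.3 twist -1.1 shift mm now-frame [32.9 -1.2  0.1] after-twist [32.9 -1.2  0.1] t 19.6167 q6 -0.5 f [ 0.1 -0.3  0. ] w 0.0606 tilt [-0.011 -0.03  -0.999]
```

Emit:
carry_out --commands '[[[0.7, 7, -1, 0, -1], [0.7, 9, 0, 0, 0], [0.7, 9, 0, 0, 0], [0.7, 5, 0, 0, 0], [0.7, 0, 0, 0, 0], [0.7, 0, 0, 0, 0]]]'

```text
time: 20.12
position: [0.4413, 0.3369, 0.1137]
tool_rot: [0.188, 0.679, -0.21, 0.678]
ft_force: [0.8, -0.2, 0.7]
grip_width: 0.0607
```

```bash
python3 -c "
from h import *
gp(-.0005,.0,.114,71.0)"
```

```text
press-frame now 0.0 -0.0003
at [0.4413 0.3369 0.1137] jaw 57.3 twist -0.1 shift mm now-frame [-0.3 -0.6 -0.1] after-twist [-0.3 -0.6 -0.1] t 20.1167 q6 -0.52 f [ 0.8 -0.2  0.7] w 0.0607 tilt [-0.011 -0.029 -1.   ]
```

Right on target, so close the fingers and then turn in small batches, watching the moment.

Emit:
carry_out --commands '[[[0, 0, 0, 0, 0], [0, 0, 0, 0, 0], [0, 0, 0, 0, 0], [0, 0, 0, 0, 0], [0, 0, 0, 0, 0], [0, 0, 0, 0, 0], [0, 0, 0, 0, 0], [0, 0, 0, 0, 0]]]' --force 35

```text
time: 20.78
position: [0.4414, 0.3365, 0.1148]
tool_rot: [0.187, 0.679, -0.21, 0.678]
ft_force: [-3.0, -7.4, 5.0]
grip_width: 0.0158
```

Emit:
carry_out --commands '[[[0, 0, 0, 0, 0], [0, 0, 0, 0, 0], [0, 0.4, 0, 0, 7], [0, 0.4, 0, 0, 7]]]'

```text
time: 21.12
position: [0.4412, 0.336, 0.114]
tool_rot: [0.271, 0.647, -0.294, 0.649]
ft_force: [-0.8, -1.7, -0.4]
grip_width: 0.0149
```

```bash
python3 -c "
from h import *
gp(-.0005,.0,.114,71.0);print(robot.get_obs()['moment'])"
```

```text
press-frame now -0.001 -0.0004
at [0.4412 0.336  0.114 ] jaw 42.9 twist -14.5 shift mm now-frame [-0.   0.2 -0.6] after-twist [-0.   0.3 -0.5] t 21.1167 q6 -0.27 f [-0.8 -1.7 -0.4] w 0.0149 tilt [-0.01  -0.031 -0.999]
[ 0.0789268  -0.03669169  0.12451606]
```

Emit:
carry_out --commands '[[[0, 0.4, 0, 0, 7], [0, 0.4, 0, 0, 7], [0, 0.4, 0, 0, 7]]]'

```text
time: 21.37
position: [0.441, 0.336, 0.1125]
tool_rot: [0.387, 0.581, -0.409, 0.587]
ft_force: [-0.5, -1.6, -0.5]
grip_width: 0.0144
```

```bash
python3 - <<'E'
from h import *
gp(-.0005,.0,.114,71.0);print(robot.get_obs()['moment'])
cv2.imwrite('pics/s3.png',cv2.resize(np.hstack([robot.camera('scene')[260:370,150:270],robot.camera('side')[130:240,160:280]])[:,:,::-1],None,fx=3.3,fy=3.3,interpolation=cv2.INTER_CUBIC))
E
```

```text
press-frame now -0.001 -0.0003
at [0.441  0.336  0.1125] jaw 21.4 twist -36.0 shift mm now-frame [-1.5  0.  -0.5] after-twist [-1.5  0.3 -0.4] t 21.3667 q6 0.11 f [-0.5 -1.6 -0.5] w 0.0144 tilt [-0.01  -0.03  -0.999]
[0.13488254 0.0172295  0.17751249]
```

View pics/s3.png

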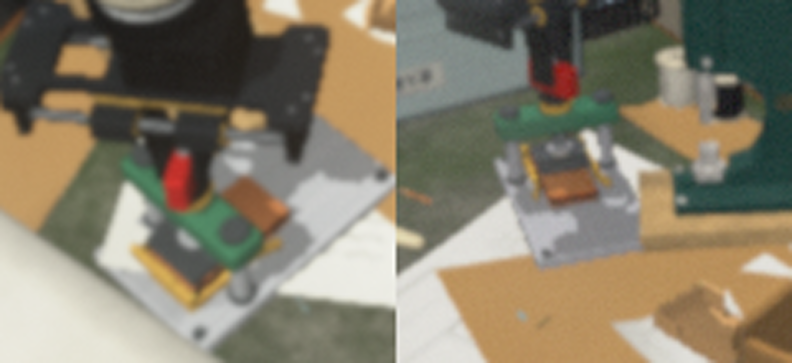

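The platen appears to be resting on the block. The knob bar angle gives about 5.67 rad, and the moment is rising, so I'll turn a little further.

Emit:
carry_out --commands '[[[0, 0.4, 0, 0, 6], [0, 0.4, 0, 0, 6], [0, 0, 0, 0, 0]]]'

```text
time: 21.72
position: [0.441, 0.336, 0.1118]
tool_rot: [0.444, 0.537, -0.466, 0.545]
ft_force: [0.5, -1.7, -0.7]
grip_width: 0.0151
```

```bash
python3 - <<'E'
from h import *
gp(-.0005,.0,.114,71.0);print(robot.get_obs()['moment'])
E
```

```text
press-frame now -0.001 -0.0003
at [0.441  0.336  0.1118] jaw 9.9 twist -47.5 shift mm now-frame [-2.3 -0.1 -0.5] after-twist [-2.3  0.3 -0.4] t 21.7167 q6 0.31 f [ 0.5 -1.7 -0.7] w 0.0151 tilt [-0.01  -0.03  -0.999]
[ 0.01573724 -0.08790689 -0.05382379]
```

Emit:
carry_out --commands '[[[0.8, 0, 0, 0, 0], [0.8, 0, 0, 0, 0], [0.8, 0, 0, 0, 0], [0.8, 0, 0, 0, 0], [0.8, 0, 0, 0, 0], [0.8, -8, 0, 0, 0], [0.8, -16, 0, 0, 0], [0.8, -20, 0, 0, 0]]]'

```text
time: 22.38
position: [0.4393, 0.3368, 0.1539]
tool_rot: [0.438, 0.542, -0.464, 0.547]
ft_force: [-0.4, -0.8, 0.3]
grip_width: 0.0603
```

```bash
python3 - <<'E'
from h import *
gp(-.08,.018,.18,0)
E
```

```text
press-frame now -0.0006 0.0016
at [0.4393 0.3368 0.1539] jaw 10.7 twist 24.3 shift mm now-frame [-23.  -48.3  66.3] after-twist [-23.  -16.7  80.3] t 22.3833 q6 0.29 f [-0.4 -0.8  0.3] w 0.0603 tilt [-0.018 -0.033 -0.999]
```

Emit:
carry_out --commands '[[[0.8, -20, -4, 0, 0], [0.8, -20, -10, 14, 0], [0.8, 0, -14, 20, 0], [0.8, 0, -14, 20, 7], [0.8, 0, -4, 10, 7], [0.8, 0, 0, 0, 7], [0.8, 0, 0, 0, 0], [0.8, 0, 0, 0, 0]]]'

```text
time: 23.05
position: [0.408, 0.2672, 0.2084]
tool_rot: [-0.538, -0.446, 0.55, -0.458]
ft_force: [-0.9, -0.3, 0.6]
grip_width: 0.0696
```

```bash
python3 - <<'E'
from h import *
gp(-.08,.018,.18,0)
m=robot.camera_model('wrist')
im=robot.camera('wrist');cv2.imwrite('pics/w6.png',im[:,:,::-1])
import json;json.dump({k:np.array(v).tolist() for k,v in m.items()},open('w6.json','w'))
E
```

```text
press-frame now -0.0756 0.0156
at [0.408  0.2672 0.2084] jaw -10.5 twist 3.1 shift mm now-frame [28.5 -2.7  3.6] after-twist [28.5 -2.5  3.7] t 23.05 q6 0.56 f [-0.9 -0.3  0.6] w 0.0696 tilt [-0.002 -0.025 -1.   ]
```

View pics/w6.png

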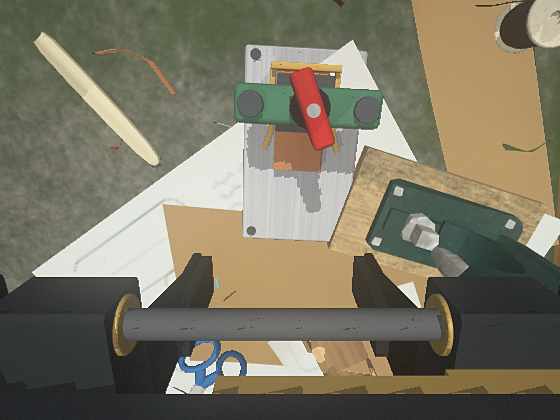

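The block is straight, with its rear edge at row 171 (columns 274–321), the platen on it and the hand clear. One last number check before handing in.

```bash
python3 - <<'E'
from h import *
import json
m=json.load(open('w6.json'))
f=lambda u,v,z:((ray('wrist',u,v,z,m)[:2]-PO)@np.c_[PX,PY]).round(4)
print('rear',f(274,171,.027),f(321,171,.027))
d=f(302,71,.13)-f(323,147,.13);print('bar ang',np.degrees(np.arctan2(d[1],d[0])), 'knob',np.radians(360-np.degrees(np.arctan2(d[1],d[0]))))
print(robot.hand_in())
E
```

```text
rear [-0.0655  0.024 ] [-0.0631 -0.0213]
bar ang 20.542364279176546 knob 5.924653414363885
the job is handed in; nothing more can be done
None
```

The swatch block is in the press against the back stop with the platen screwed down on it, and the job is handed in. I don't have the verdict, because the hand-in reports none.

- **Insertion:** I took the block from its holder off-centre and slid it between the brass guides. I then pushed its rear end with the fingers until it stopped against about 11 N.
- **Clamping:** I turned the knob clockwise about 3.8 rad in two grasps, following it down. Then I let go and moved the hand clear, at 23 s of the 69 s allowed.
- **Position check:** The last wrist picture put the block's rear edge 63–65.5 mm in front of the screw axis. That makes its centre about −0.019 m, inside the −0.023 to −0.010 m window. The picture's two edge points suggested about 0.05 rad of skew, while the earlier one showed none; both are within the 0.12 rad limit.
- **Pressure check:** The platen's force on the block could not be measured directly. The knob's bar angle puts it at 5.87–5.92 rad, assuming the bar lies along the press at zero turn. That would be roughly 18 N on the block. The turning moment rose from about 0.12 to 0.18 N m near the end, which fits contact.
- **Bystanders:** The hand did not go near the spool, tin or wax block, but I did not check their final positions separately.

I viewed 11 pictures, one over the budget.

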